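# Wash a tray of damper pistons

## Task

Lift the lid off the parts washer and lay it flat on the bench, clear of the washer; then pull every valve piston out of the tray by its stem and put them all on the floor of the washer's tank, in any attitude. When they are all in, put the lid back on fully home, and last of all turn the timer knob clockwise to its stop. Leave the tin and the sharpening stone where they are.

Things in the scene. Friction and masses are not known exactly. Their poses are not given: they have to be found in the camera images.
- washer: Fixed benchtop parts washer, 120 high. Origin: on the bench under the centre of its tank, an open well 160 (own x) by 190 (own y) inside, walls 8 thick, rim at height 120, floor at 45. On the tank's -x side (towards the robot) a grey control deck, 100 deep (x) by 206 wide (y), level with the rim, carries the timer knob.
- washer_floor (a point): Centre of the tank's inner floor, 45 above the bench; axes as the washer's.
- washer_rim (a point): Centre of the tank's mouth, level with the rim, 120 above the bench; axes as the washer's.
- lid: Loose steel lid, 0.4 kg: plate 176 (x) by 206 (y), 6 thick, over a locating panel 152 x 182 x 8 that drops into the tank's mouth, 4 play each side, the plate then on the rim. Fits after a half turn too. Black bar handle along y, 12 wide, 12 high, 100 long, centre line 48 above the origin, 76 clear between its end posts. Origin: centre of the panel's underside, 8 below the rim when home; z up.
- tray: Fixed grey parts tray 150 (own x) by 220 (own y), 26 high, with six round pockets 38 across and 20 deep, centred at own x = -35 and 35, y = -70, 0 and 70. Origin: centre of its underside on the bench.
- timer (a joint): Timer knob on the washer's deck, rad: grows as it is turned clockwise seen from above; 0 is off, its stop (full time) is at 1.4. Needs about 0.05 N m and stays where it is left. Some starts have it already turned a little. At 0 the knob's bar grip lies along the washer's own x and turns with the knob.
- timer_grip (a point): On the knob's vertical axis at the height to grip, 140 to the -x side of the tank's centre, 157 above the bench. The bar grip is 14 wide, 42 long, its top 7 above this point; it stands on a disc 44 across (top 23 below this point) over a plate 68 across (top 31 below). Grip with the TCP at this point.
- piston0: Damper valve piston, 80 g: aluminium body 36 across, 20 high, black ring; on its axis a steel stem 10 across stands 38 above the body (58 in all). Origin: centre of the body's underside; z along the stem. In its pocket it is flush with the tray, 1 play all round: only the stem can be gripped, pulled straight up. Absent in some starts (its pocket is then empty).
- piston1: Another such piston, same shape and size as piston0; may be absent.
- piston2: Another such piston, same shape and size as piston0; may be absent.
- piston3: Another such piston, same shape and size as piston0; may be absent.
- piston4: Another such piston, same shape and size as piston0; may be absent.
- piston5: Another such piston, same shape and size as piston0; may be absent.
- grease_tin: Bystander: loose round tin 60 across, 60 high, at the far side of the bench. Origin: centre of its underside.
- oilstone: Bystander: loose red sharpening stone 30 x 100 x 20 at the far side of the bench. Origin: centre of its underside.
Mind the look-alikes: they are no part of the job. What is shaped like the piston4 but brown, orange or purple is not meant.

How it is judged:
By the outcome, as a careful person would: the job done as asked, in the order asked, and still so for the second after the job is handed in, with the robot touching nothing.
Of piston0, piston1, piston2, piston3, piston4, piston5 only 3 to 5 are there at a start; the rules pass over those that are not, and their reading is None.
At some moment in a run one of lid, piston0, piston1, piston2, piston3, piston4, piston5 may be knocked a few centimetres aside while the robot is not near it.
Once in a run the grip may slacken for a moment while it holds something.
It also fails if it takes over 210 s, if anything falls off the work surface, if the arm or the gripper's body presses on something with over 40 N, if the wrist force passes 120 N, or if a joint passes its speed limit or range.

## Robot

A 6-joint arm with a two-finger parallel gripper is mounted at the origin on the work surface. World frame = base frame: x ahead of the robot, y to its left, z up, the work surface at z = 0. Lengths are in m, angles in rad, forces in N, time in s.
With the tool pointing down it reaches from about 0.4 to 0.825 m from the base axis. Payload 7 kg.
Tool frame: the origin (TCP) lies between the finger pads, 19 mm behind the fingertips; this is the grasp point; z points along the fingers, y is the line along which they close (so a half turn about z gives the same grasp; the last joint's range is limited). The gripper opens to 88 mm and grips with 3 to 60 N. Pads are 19 mm wide; open, the fingers measure 130 mm over their backs; the gripper's body (78 mm by 193 mm) begins 47 mm behind the grasp point.
Start: joints at [1.499, 0.359, 0.012, 0, -1.224, -0.288], TCP at [0.238, 0.632, 0.245] pointing down, gripper open.
Joint ranges: [-3.07, 3.07], [-1.43, 2.12], [-1.02, 1.25], [-3.03, 1.67], [-3.05, -0], [-3.03, 3.03]. Speed limits (rad/s): [2.39, 2.39, 3.01, 3.14, 3.14, 3.14].

## Interface

Orientations are given as [roll, pitch, yaw] about the fixed x, y, z axes, in that order (R = Rz(yaw) Ry(pitch) Rx(roll)).
In Python, from bench import state, viewer, ticket gives the robot as it stands.
- The arm moves only by the tool play_rows, never from a script. Its argument "series" is text: rows parted by semicolons, each of 7 numbers parted by spaces: the finger opening in cm, from 0 to 8.76, then the shift along the tool's x, y, z in cm, then the turn, a rotation vector about the tool's x, y, z in rad. In form: claw tx ty tz rx ry rz; .... A call has 1 to 5 rows; each row shifts and turns the commanded pose from where the row before left it, along the tool's axes as they then stand; what a row does not reach is not made up. A row lasts 1/8 s, in which the tool goes at most 62.5 mm and 10.7 degrees, less where a joint would pass 70% of its speed; a pose out of reach is approached as far as the arm can. A call with a gripper value outside its range is refused whole. The fingers move at their own pace and stop on an object; "force" is the grip in N (left out, the last holds). Time passes only in rows, so rows that do not move let the fingers close. It gives the time, the measured TCP pose, the force, the opening and the grip force at its end, in the units of the state.
- state(): the state, without advancing time (a new reading comes with each control period).
- viewer.snapshot(name): name is "scene" or "top"; returns (picture, depth): 420x560x3 uint8, red, green, blue; 420x560 float32, m along the optical axis (not along the pixel's ray), 0 where there is no reading.
- viewer.camera_model(name): a dict with "fx", "fy", "cx", "cy" (pixels), "R" (3x3) and "t" (3): a world point X has camera coordinates R X + t. Camera axes: x right, y down, z forward; pixel columns grow to the right and rows downward; lengths in m; the calibration is good to about 2 mm. A picture is of the moment at which its call begins. camera_model takes no time and is no camera call.
- ticket.finish_job(): hands the job in; it is judged then, once.
The state is a dict: "clock": time; "q": joint angles; "dq": joint speeds; "joint_torque": joint torques, N m; "position": TCP position; "tcp_rot": TCP orientation; "force": force on the tool from outside, world axes, zero at the start; "wrist_torque": the same for the moment, N m; "finger_gap": finger opening in m; "grasp_force": force on a finger pad.
Only numpy, scipy, OpenCV 4.12 (cv2) and the standard library are available. Lean on these libraries where they do the work, as an engineer would, in place of code of your own. Each camera call takes 0.05 s, during which the arm holds its last target. There are 200 camera calls.

## Working session

There is one attempt and no reset: what is moved stays moved. The work goes in short steps, Python scripts to look and compute and a tool call to move; the robot and the scene stay as the last step left them, time stands still between calls to the robot, and variables do not carry over. Pictures are saved under pics/ and viewed, at most 14 in all, crops included, and the job is handed in when it is done.

Besides the shell and the picture viewer there is one more tool, called after "Request:" in YAML: its name, and indented under it one key for each argument. play_rows: Moves the arm, as the interface text tells. Its arguments: {"type":"object","properties":{"series":{"type":"string"},"force":{"type":"number"}},"required":["series"]}

```bash
mkdir -p pics; cat > h.py <<'E'
import numpy as np, cv2
from bench import state, viewer, ticket
def snap(n,save=None):
    p,d=viewer.snapshot(n)
    if save: cv2.imwrite('pics/'+save,cv2.cvtColor(p,cv2.COLOR_RGB2BGR))
    return p,d
def world(n,d):
    "per-pixel world points from depth"
    m=viewer.camera_model(n);v,u=np.mgrid[0:420,0:560]
    c=np.stack([(u-m['cx'])/m['fx']*d,(v-m['cy'])/m['fy']*d,d],-1)
    return (c-np.array(m['t']))@np.array(m['R'])
def ray(n,u,v,z):
    m=viewer.camera_model(n);R=np.array(m['R']);t=np.array(m['t'])
    o=-R.T@t;r=R.T@np.array([(u-m['cx'])/m['fx'],(v-m['cy'])/m['fy'],1])
    return o+r*(z-o[2])/r[2]
def proj(n,X):
    m=viewer.camera_model(n);c=np.array(m['R'])@X+np.array(m['t'])
    return c[0]/c[2]*m['fx']+m['cx'],c[1]/c[2]*m['fy']+m['cy']
E
python3 - <<'E'
from h import *
for n in('top','scene'):
    p,d=snap(n,n+'0.png');m=viewer.camera_model(n);print(n,m['fx'],-np.array(m['R']).T@np.array(m['t']))
s=state();print(s)
E
```

```text
top 407.62953143306163 [0.41230573 0.01908109 1.0820003 ]
scene 539.4799691833126 [ 1.00615477 -0.76386297  1.13951334]
{'clock': 0.1, 'q': array([ 1.49909421e+00,  3.59291184e-01,  1.11153983e-02, -3.35877857e-04,
       -1.22406988e+00, -2.88145021e-01]), 'dq': array([ 0.00034874, -0.00391967,  0.00223416,  0.0014791 , -0.00014037,
        0.00145388]), 'joint_torque': array([-1.05591800e-03, -5.84163058e+01,  2.93751740e+01,  7.01560915e+00,
        1.02452002e-02, -4.72572151e-05]), 'position': array([0.23752894, 0.63137443, 0.24451172]), 'tcp_rot': array([ 3.14011333e+00, -1.09161151e-04, -3.59961427e-01]), 'force': array([-0.19033497, -0.07218039,  0.1747544 ]), 'wrist_torque': array([ 0.0039571 , -0.03007643, -0.00498673]), 'grasp_force': 0.0, 'finger_gap': 0.08789147735948523}
```

View pics/top0.png

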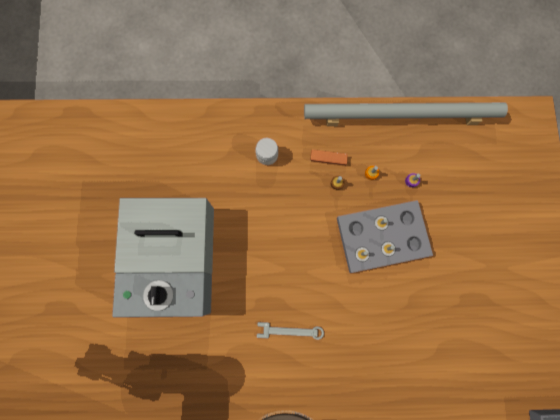

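View pics/scene0.png

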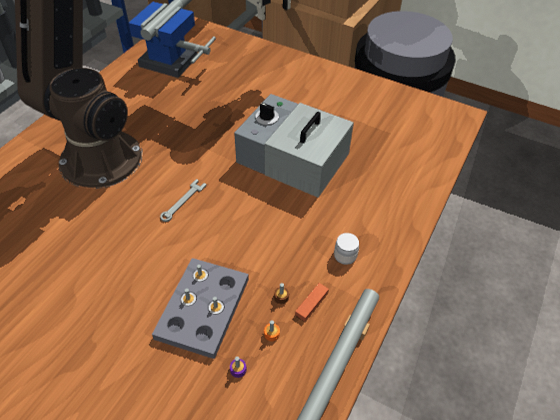

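The top view shows the washer with its lid on (plate centre about px 162,235, handle 158,233, knob 158,295). It also shows the tray (385,237) with three pistons at (382,223), (362,254) and (388,249). The coloured look-alikes, stone and tin lie ahead of the tray. Next I measure them.

```bash
cat >> h.py <<'E'
def blobs(mask,W,lo=20):
    n,l,st,c=cv2.connectedComponentsWithStats(mask.astype(np.uint8))
    for i in range(1,n):
        if st[i,4]>=lo:
            P=W[l==i];P2=P[:,:2].astype(np.float32)
            r=cv2.minAreaRect(P2);print('px',c[i].round(0),'n',st[i,4],'mean',P.mean(0).round(4),'rect',np.round(r[0],4),np.round(r[1],4),round(r[2],1))
E
python3 - <<'E'
from h import *
for n in('top','scene'):
    p,d=snap(n);W=world(n,d);z=W[...,2];ok=d>0
    hsv=cv2.cvtColor(p,cv2.COLOR_RGB2HSV)
    box=(W[...,0]>.25)&(W[...,0]<1.1)&(W[...,1]>-.5)&(W[...,1]<.6)&ok
    print(n,'plate');blobs(box&(abs(z-.126)<.004),W,500)
    print('deck');blobs(box&(abs(z-.119)<.0025),W,500)
    print('handle');blobs(box&(z>.15)&(z<.18),W,30)
    print('tray');blobs(box&(abs(z-.026)<.004)&(hsv[...,1]<80),W,300)
    print('stems');blobs(box&(z>.052)&(z<.075),W,3)
    print('tall');blobs(box&(z>.035)&(z<.2),W,100)
E
```

```text
top plate
px [161. 236.] n 6110 mean [0.543  0.2815 0.1265] rect [0.54   0.2825] [0.2069 0.1847] 89.2
deck
px [158. 295.] n 2268 mean [0.4077 0.2843 0.1198] rect [0.4087 0.2838] [0.2062 0.1013] 89.1
handle
px [157. 233.] n 272 mean [0.5453 0.2805 0.1652] rect [0.5456 0.2826] [0.1012 0.0116] 89.3
px [154. 296.] n 155 mean [0.4063 0.2822 0.1625] rect [0.4063 0.2837] [0.0154 0.0413] 89.6
tray
px [384. 237.] n 3793 mean [ 0.5455 -0.2714  0.0265] rect [ 0.5481 -0.2739] [0.1498 0.2216] 10.7
stems
px [383. 110.] n 2072 mean [ 0.8844 -0.2829  0.0621] rect [ 0.8877 -0.2852] [0.0407 0.4292] 0.1
px [266. 149.] n 338 mean [0.7789 0.0335 0.0605] rect [0.7794 0.0333] [0.0537 0.0542] 42.2
px [376. 168.] n 14 mean [ 0.7223 -0.2524  0.0583] rect [ 0.7226 -0.2525] [0.0067 0.0076] 1.5
px [418. 176.] n 13 mean [ 0.7007 -0.3624  0.0574] rect [ 0.7011 -0.3625] [0.0087 0.0083] 17.7
px [340. 178.] n 12 mean [ 0.6956 -0.1561  0.0587] rect [ 0.6957 -0.1559] [0.0083 0.0076] 33.9
px [208. 260.] n 158 mean [0.4917 0.18   0.0637] rect [0.4954 0.18  ] [0.0015 0.272 ] 89.2
px [385. 221.] n 17 mean [ 0.5815 -0.2661 
[... 1452 characters left out ...]
 0.5146 -0.2804] [0.0082 0.0099] 26.3
px [339. 357.] n 2492 mean [ 0.8904 -0.2522  0.0609] rect [ 0.8899 -0.2404] [0.3433 0.0384] 90.0
px [215. 300.] n 22 mean [ 0.5843 -0.2687  0.0619] rect [ 0.5845 -0.268 ] [0.0093 0.0077] 3.5
px [272. 323.] n 18 mean [ 0.7245 -0.2537  0.0559] rect [ 0.7241 -0.253 ] [0.0067 0.0099] 29.1
px [237. 359.] n 23 mean [ 0.7025 -0.3641  0.056 ] rect [ 0.7024 -0.3644] [0.0088 0.0091] 25.3
tall
px [294. 140.] n 7114 mean [0.5147 0.2499 0.1096] rect [0.4986 0.2823] [0.2175 0.2794] 89.4
px [347. 245.] n 461 mean [0.784  0.0262 0.0546] rect [0.7832 0.031 ] [0.0596 0.0583] 67.7
px [339. 357.] n 2712 mean [ 0.8911 -0.2517  0.0599] rect [ 0.8899 -0.2395] [0.04  0.345] 0.0
```

Request:
play_rows:
  series: "8.76 0 0 0 0 0 0.153;8.76 0 0 0 0 0 0.153;8.76 0 0 0 0 0 0.153;8.76 0 0 0 0 0 0.153;8.76 0 0 0 0 0 0.153"

```text
clock: 0.82
position: [0.2376, 0.6316, 0.2451]
tcp_rot: [3.141, -0.0, -1.13]
force: [0.3, -0.1, 0.2]
finger_gap: 0.0877
grasp_force: 0.0
```

Request:
play_rows:
  series: "6 0 0 0 0 0 0.153;6 0 0 0 0 0 0.153;6 0 0 0 0 0 0.153;6 3.45 -3.13 0 0 0 0;6 3.45 -3.13 0 0 0 0"

```text
clock: 1.45
position: [0.2996, 0.5612, 0.2448]
tcp_rot: [3.141, -0.001, -1.583]
force: [1.6, 0.5, -0.1]
finger_gap: 0.0603
grasp_force: 0.0
```

Request:
play_rows:
  series: "6 3.45 -3.13 0 0 0 0;6 3.45 -3.13 0 0 0 0;6 3.45 -3.13 0 0 0 0;6 3.45 -3.13 0 0 0 0;6 3.45 -3.13 0 0 0 0"

```text
clock: 2.08
position: [0.4544, 0.3861, 0.2454]
tcp_rot: [3.142, 0.0, -1.584]
force: [0.5, 1.3, -0.0]
finger_gap: 0.0598
grasp_force: 0.0
```

Request:
play_rows:
  series: "6 3.45 -3.13 0 0 0 0;6 3.45 -3.13 0 0 0 0;6 3.45 -3.13 0 0 0 0;6 0 0 0 0 0 0;6 0 0 0 0 0 0"

```text
clock: 2.7
position: [0.5461, 0.2826, 0.2451]
tcp_rot: [3.141, -0.0, -1.585]
force: [-0.3, 0.4, -0.3]
finger_gap: 0.0601
grasp_force: 0.0
```

Request:
play_rows:
  series: "6 0 0 3 0 0 0;6 0 0 3 0 0 0;6 0 0 2.5 0 0 0;6 0 0 0 0 0 0;1 0 0 0 0 0 0"
  force: 45

```text
clock: 3.32
position: [0.5463, 0.2837, 0.1615]
tcp_rot: [-3.14, 0.001, -1.582]
force: [-0.3, 0.4, 0.7]
finger_gap: 0.0548
grasp_force: 0.0
```

Request:
play_rows:
  series: "0.8 0 0 0 0 0 0;0.8 0 0 0 0 0 0;0.8 0 0 0 0 0 0;0.8 0 0 0 0 0 0;0.8 0 0 0 0 0 0"

```text
clock: 3.95
position: [0.5464, 0.2827, 0.1605]
tcp_rot: [-3.141, 0.0, -1.584]
force: [-0.0, 0.2, 0.4]
finger_gap: 0.0116
grasp_force: 45.0
```

Request:
play_rows:
  series: "0.8 0 0 -1 0 0 0;0.8 0 0 -1.5 0 0 0;0.8 0 0 -2 0 0 0;0.8 0 0 -2 0 0 0;0.8 0 0 0 0 0 0"

```text
clock: 4.58
position: [0.547, 0.2834, 0.2277]
tcp_rot: [-3.139, 0.003, -1.584]
force: [0.2, -0.0, -4.6]
finger_gap: 0.0114
grasp_force: 45.0
```

Request:
play_rows:
  series: "0.8 3 0.2 0 0 0 0;0.8 4.5 0.2 0 0 0 0;0.8 4.5 0.25 0 0 0 0;0.8 4.5 0.25 0 0 0 0;0.8 4.5 0.25 0 0 0 0"

```text
clock: 5.2
position: [0.5307, 0.0706, 0.2246]
tcp_rot: [3.14, -0.0, -1.584]
force: [0.8, -0.9, -3.9]
finger_gap: 0.0114
grasp_force: 45.0
```

Request:
play_rows:
  series: "0.8 3.5 0.2 0 0 0 0;0.8 1.8 0 0 0 0 0;0.8 0 0 3 0 0 0;0.8 0 0 4 0 0 0;0.8 0 0 4 0 0 0"

```text
clock: 5.82
position: [0.529, 0.0197, 0.1142]
tcp_rot: [-3.141, 0.0, -1.584]
force: [-1.0, 1.0, -5.6]
finger_gap: 0.0114
grasp_force: 45.0
```

Request:
play_rows:
  series: "0.8 0 0 3 0 0 0;0.8 0 0 2 0 0 0;0.8 0 0 0.7 0 0 0;0.8 0 0 0 0 0 0;0.8 0 0 0 0 0 0"

```text
clock: 6.45
position: [0.5299, 0.0201, 0.0592]
tcp_rot: [-3.14, 0.0, -1.584]
force: [1.0, 0.0, -5.3]
finger_gap: 0.0119
grasp_force: 45.0
```

Request:
play_rows:
  series: "0.8 0 0 0.7 0 0 0;0.8 0 0 0.2 0 0 0;0.8 0 0 0.15 0 0 0;0.8 0 0 0 0 0 0;0.8 0 0 0 0 0 0"

```text
clock: 7.08
position: [0.5291, 0.0199, 0.0485]
tcp_rot: [3.142, -0.0, -1.584]
force: [-4.8, 1.2, 6.8]
finger_gap: 0.0117
grasp_force: 45.0
```

Request:
play_rows:
  series: "5 0 0 0 0 0 0;5 0 0 0 0 0 0;5 0 0 0 0 0 0;5 0 0 -2 0 0 0;5 0 0 -4 0 0 0"
  force: 30

```text
clock: 7.7
position: [0.5282, 0.0195, 0.1071]
tcp_rot: [3.138, -0.001, -1.584]
force: [1.0, 1.6, 0.7]
finger_gap: 0.0492
grasp_force: 0.0
```

Request:
play_rows:
  series: "4 0 0 -4 0 0 0;4 0 0 -3.15 0 0 0;3 4.63 0.5 0 0 0 0;3 4.63 0.5 0 0 0 0;3 4.63 0.5 0 0 0 0"

```text
clock: 8.32
position: [0.5123, -0.12, 0.1796]
tcp_rot: [-3.141, 0.0, -1.583]
force: [1.1, -0.1, 0.5]
finger_gap: 0.03
grasp_force: 0.0
```

Request:
play_rows:
  series: "3 4.63 0.5 0 0 0 0;3 4.63 0.5 0 0 0 0;3 0 0 0 0 0 0;3 0 0 0 0 0 0;3 0 0 0 0 0 0"

```text
clock: 8.95
position: [0.5014, -0.2105, 0.1794]
tcp_rot: [-3.142, 0.0, -1.583]
force: [-0.7, 0.1, -0.8]
finger_gap: 0.03
grasp_force: 0.0
```

```bash
cat > look.py <<'E'
from h import *
import sys
for n in('top','scene'):
    p,d=snap(n,(n+sys.argv[1]+'.png') if len(sys.argv)>1 else None);W=world(n,d);z=W[...,2];ok=d>0
    box=(W[...,0]>.25)&(W[...,0]<.68)&(W[...,1]>-.5)&(W[...,1]<.6)&ok
    print(n,'stems');blobs(box&(z>.052)&(z<.075)&(W[...,1]<-.1),W,3)
    print('lid bench');blobs(box&(abs(z-.014)<.005)&(W[...,1]<.17)&(W[...,1]>-.15)&(cv2.cvtColor(p,cv2.COLOR_RGB2HSV)[...,1]<70),W,200)
    print('handle');blobs(box&(z>.035)&(z<.07)&(W[...,1]<.15)&(W[...,1]>-.12),W,20)
    print('tank');blobs(box&(z>.055)&(z<.115)&(abs(W[...,0]-.5455)<.075)&(abs(W[...,1]-.2825)<.09),W,4)
    print('knob');blobs(box&(z>.15)&(z<.17)&(W[...,0]<.45),W,30)
print(state()['position'],state()['tcp_rot'],state()['force'])
E
python3 look.py 1
```

```text
top stems
px [364. 254.] n 6 mean [ 0.4972 -0.2091  0.0602] rect [ 0.4969 -0.2097] [0.0065 0.0022] 85.3
lid bench
px [246. 253.] n 1390 mean [0.5101 0.0906 0.0146] rect [0.5292 0.0818] [0.1751 0.0808] 0.3
handle
tank
knob
px [154. 296.] n 153 mean [0.4061 0.2824 0.1624] rect [0.4064 0.2834] [0.0143 0.0412] 89.7
scene stems
px [199. 267.] n 21 mean [ 0.5019 -0.2124  0.0606] rect [ 0.5017 -0.2124] [0.0084 0.01  ] 32.7
px [187. 291.] n 23 mean [ 0.5153 -0.281   0.0607] rect [ 0.5139 -0.2797] [0.0078 0.0118] 33.4
px [215. 300.] n 21 mean [ 0.584  -0.2684  0.0619] rect [ 0.5837 -0.2681] [0.0071 0.0073] 75.2
lid bench
px [262. 220.] n 3060 mean [0.5413 0.0208 0.0134] rect [0.5292 0.0192] [0.2086 0.1774] 89.3
handle
px [257. 211.] n 187 mean [0.5309 0.015  0.05  ] rect [0.5301 0.0191] [0.102 0.015] 89.1
tank
knob
px [266. 107.] n 90 mean [0.4092 0.2808 0.1591] rect [0.4082 0.2803] [0.0196 0.0425] 88.3
[ 0.50151524 -0.21039116  0.17948247] [-3.14134022e+00 -1.01897172e-06 -1.58238055e+00] [-0.74217508 -0.3373887   0.04997966]
```

View pics/top1.png

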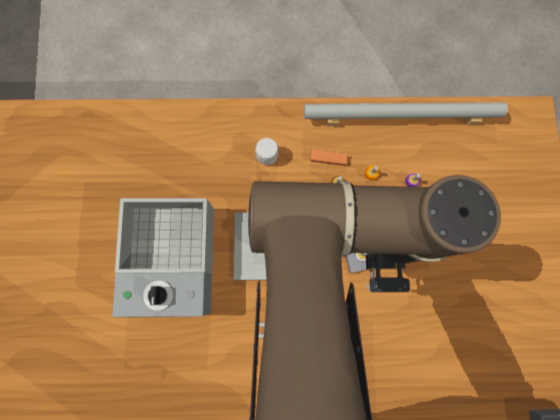

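The lid lies flat at (.529,.019) between the washer and the tray, and the tank is open (px 165,237). The gripper hangs over the first piston, so I pull it.

Request:
play_rows:
  series: "3 0 0 4 0 0 0;3 0 0 4 0 0 0;3 0 0 3 0 0 0;3 0 0 1.95 0 0 0;3 0 0 0 0 0 0"

```text
clock: 9.68
position: [0.5004, -0.2105, 0.0486]
tcp_rot: [3.138, 0.0, -1.583]
force: [0.1, 0.0, 0.4]
finger_gap: 0.0301
grasp_force: 0.0
```

Request:
play_rows:
  series: "0.6 0 0 0 0 0 0;0.6 0 0 0 0 0 0;0.6 0 0 0 0 0 0;0.6 0 0 -1 0 0 0;0.6 0 0 -1 0 0 0"
  force: 30

```text
clock: 10.3
position: [0.5013, -0.2113, 0.0707]
tcp_rot: [-3.141, -0.0, -1.584]
force: [-0.3, 0.8, -1.0]
finger_gap: 0.0091
grasp_force: 30.0
```

Request:
play_rows:
  series: "0.6 0 0 -2 0 0 0;0.6 0 0 -4 0 0 0;0.6 0 0 -4 0 0 0;0.6 0 0 -4 0 0 0;0.6 0 0 0 0 0 0"

```text
clock: 10.92
position: [0.503, -0.2116, 0.2143]
tcp_rot: [-3.134, -0.001, -1.583]
force: [1.2, 0.0, -1.5]
finger_gap: 0.0093
grasp_force: 30.0
```

Request:
play_rows:
  series: "0.6 -4.99 -0.335 0 0 0 0;0.6 -4.99 -0.335 0 0 0 0;0.6 -4.99 -0.335 0 0 0 0;0.6 -4.99 -0.335 0 0 0 0;0.6 -4.99 -0.335 0 0 0 0"

```text
clock: 11.55
position: [0.5207, 0.0395, 0.2098]
tcp_rot: [3.141, 0.0, -1.584]
force: [0.6, 0.0, -1.2]
finger_gap: 0.0094
grasp_force: 30.0
```

Request:
play_rows:
  series: "0.6 -4.99 -0.335 0 0 0 0;0.6 -4.99 -0.335 0 0 0 0;0.6 -4.99 -0.335 0 0 0 0;0.6 -4.99 -0.335 0 0 0 0;0.6 -4.99 -0.335 0 0 0 0"

```text
clock: 12.18
position: [0.5407, 0.2887, 0.2095]
tcp_rot: [3.141, -0.0, -1.584]
force: [0.4, -0.4, -1.4]
finger_gap: 0.0093
grasp_force: 30.0
```

Request:
play_rows:
  series: "0.6 -4.99 -0.335 0 0 0 0;0.6 0 0 0 0 0 0;0.6 0 0 0 0 0 0"

```text
clock: 12.55
position: [0.5446, 0.3368, 0.2091]
tcp_rot: [3.14, -0.001, -1.583]
force: [0.0, -0.7, -0.5]
finger_gap: 0.0092
grasp_force: 30.0
```

Request:
play_rows:
  series: "0.6 0 0 4 0 0 0;0.6 0 0 4 0 0 0;0.6 0 0 2.5 0 0 0;0.6 0 0 1.3 0 0 0;0.6 0 0 0 0 0 0"

```text
clock: 13.18
position: [0.5453, 0.3363, 0.0918]
tcp_rot: [3.141, -0.001, -1.585]
force: [0.4, 0.0, -0.9]
finger_gap: 0.0091
grasp_force: 30.0
```

Request:
play_rows:
  series: "0.6 0 0 0.1 0 0 0;3 0 0 0 0 0 0;3 0 0 0 0 0 0;3 0 0 0 0 0 0;3 0 0 -4 0 0 0"

```text
clock: 13.8
position: [0.5436, 0.3357, 0.1282]
tcp_rot: [3.137, -0.004, -1.584]
force: [1.3, 0.5, 0.3]
finger_gap: 0.0296
grasp_force: 0.0
```

Request:
play_rows:
  series: "3 0 0 -4 0 0 0;3 0 0 -2 0 0 0;3 5 0 0 0 0 0;3 5 0 0 0 0 0;3 5 0 0 0 0 0"

```text
clock: 14.42
position: [0.543, 0.1858, 0.1911]
tcp_rot: [-3.141, 0.0, -1.583]
force: [0.4, -0.7, 0.5]
finger_gap: 0.0301
grasp_force: 0.0
```

```bash
python3 look.py
```

```text
top stems
px [385. 221.] n 18 mean [ 0.5816 -0.2664  0.0628] rect [ 0.5814 -0.2669] [0.0089 0.0088] 84.7
px [392. 248.] n 16 mean [ 0.5129 -0.2794  0.0627] rect [ 0.5139 -0.2798] [0.0082 0.0088] 60.1
lid bench
px [273. 246.] n 4943 mean [0.5264 0.0199 0.0146] rect [0.5286 0.0194] [0.2055 0.1745] 89.0
handle
px [273. 244.] n 201 mean [0.5274 0.0201 0.0538] rect [0.5274 0.0195] [0.0973 0.0116] 89.1
tank
px [148. 242.] n 89 mean [0.5372 0.3308 0.0655] rect [0.5369 0.3303] [0.0176 0.0317] 39.4
knob
px [154. 296.] n 156 mean [0.4063 0.2822 0.1624] rect [0.4064 0.2838] [0.0151 0.0412] 88.0
scene stems
px [186. 292.] n 24 mean [ 0.5152 -0.2814  0.0605] rect [ 0.5148 -0.2806] [0.0079 0.0114] 26.6
px [215. 300.] n 22 mean [ 0.584  -0.2681  0.0611] rect [ 0.5837 -0.2667] [0.0082 0.0114] 13.1
lid bench
px [257. 221.] n 3502 mean [0.5323 0.0128 0.0133] rect [0.5292 0.019 ] [0.21   0.1773] 89.4
handle
px [257. 211.] n 186 mean [0.531  0.0153 0.05  ] rect [0.5298 0.0188] [0.0143 0.1022] 0.0
tank
px [316. 140.] n 45 mean [0.5489 0.3285 0.062 ] rect [0.5507 0.3321] [0.0361 0.0312] 36.5
knob
[0.54249777 0.18336282 0.19129481] [ 3.14115743e+00 -1.74672653e-04 -1.58678631e+00] [0.28202704 0.68477188 0.58568074]
```

Request:
play_rows:
  series: "3 4.64 0.23 0 0 0 0;3 4.64 0.23 0 0 0 0;3 4.64 0.23 0 0 0 0;3 4.64 0.23 0 0 0 0;3 4.64 0.23 0 0 0 0"

```text
clock: 15.15
position: [0.5288, -0.0458, 0.1912]
tcp_rot: [-3.141, 0.0, -1.583]
force: [0.5, 0.1, -0.8]
finger_gap: 0.03
grasp_force: 0.0
```

Request:
play_rows:
  series: "3 4.64 0.23 0 0 0 0;3 4.64 0.23 0 0 0 0;3 4.64 0.23 0 0 0 0;3 4.64 0.23 0 0 0 0;3 4.64 0.23 0 0 0 0"

```text
clock: 15.78
position: [0.5144, -0.2778, 0.1911]
tcp_rot: [-3.141, -0.0, -1.583]
force: [1.1, 0.3, 0.1]
finger_gap: 0.0299
grasp_force: 0.0
```

Request:
play_rows:
  series: "3 0 0 0 0 0 0;3 0 0 4 0 0 0;3 0 0 4 0 0 0;3 0 0 0 0 0 0;3 0 0 0 0 0 0"

```text
clock: 16.4
position: [0.5153, -0.2764, 0.1123]
tcp_rot: [-3.14, -0.001, -1.583]
force: [0.9, -0.1, 0.3]
finger_gap: 0.0297
grasp_force: 0.0
```

```bash
python3 look.py|grep -A3 'scene stems'; python3 -c "
from h import *
print(state()['position'])"
```

```text
scene stems
px [187. 291.] n 23 mean [ 0.5155 -0.2811  0.061 ] rect [ 0.5147 -0.2813] [0.0094 0.0087] 1.8
px [215. 300.] n 22 mean [ 0.584  -0.2681  0.061 ] rect [ 0.5831 -0.2676] [0.0095 0.0106] 84.3
lid bench
[ 0.51564622 -0.27652226  0.11289184]
```

Request:
play_rows:
  series: "3 0.35 0.15 0 0 0 0;3 0 0 3 0 0 0;3 0 0 2 0 0 0;3 0 0 1.25 0 0 0;3 0 0 0 0 0 0"

```text
clock: 17.12
position: [0.5124, -0.2801, 0.0481]
tcp_rot: [3.141, 0.0, -1.584]
force: [-0.2, 0.5, 0.4]
finger_gap: 0.0302
grasp_force: 0.0
```

Request:
play_rows:
  series: "0.6 0 0 0 0 0 0;0.6 0 0 0 0 0 0;0.6 0 0 0 0 0 0;0.6 0 0 -1 0 0 0;0.6 0 0 -1 0 0 0"
  force: 30

```text
clock: 17.75
position: [0.5129, -0.28, 0.0692]
tcp_rot: [-3.141, -0.0, -1.584]
force: [0.4, 0.3, -1.5]
finger_gap: 0.009
grasp_force: 30.0
```

Request:
play_rows:
  series: "0.6 0 0 -2 0 0 0;0.6 0 0 -4 0 0 0;0.6 0 0 -4 0 0 0;0.6 0 0 -4 0 0 0;0.6 0 0 0 0 0 0"

```text
clock: 18.38
position: [0.514, -0.2805, 0.2128]
tcp_rot: [-3.135, -0.002, -1.583]
force: [-0.2, 1.0, -1.0]
finger_gap: 0.0092
grasp_force: 30.0
```

Request:
play_rows:
  series: "0.6 -4.6 -0.23 0 0 0 0;0.6 -4.6 -0.23 0 0 0 0;0.6 -4.6 -0.23 0 0 0 0;0.6 -4.6 -0.23 0 0 0 0;0.6 -4.6 -0.23 0 0 0 0"

```text
clock: 19.0
position: [0.5262, -0.0489, 0.208]
tcp_rot: [3.14, -0.0, -1.584]
force: [1.0, -0.6, -0.4]
finger_gap: 0.0091
grasp_force: 30.0
```

Request:
play_rows:
  series: "0.6 -4.6 -0.23 0 0 0 0;0.6 -4.6 -0.23 0 0 0 0;0.6 -4.6 -0.23 0 0 0 0;0.6 -4.6 -0.23 0 0 0 0;0.6 -4.6 -0.23 0 0 0 0"

```text
clock: 19.62
position: [0.5408, 0.1808, 0.208]
tcp_rot: [3.14, -0.001, -1.584]
force: [0.6, -0.5, -0.1]
finger_gap: 0.0093
grasp_force: 30.0
```

Request:
play_rows:
  series: "0.6 -4.6 -0.23 0 0 0 0;0.6 0 0 0 0 0 0;0.6 0 0 0 0 0 0"

```text
clock: 20.0
position: [0.5438, 0.2253, 0.2077]
tcp_rot: [3.14, -0.001, -1.583]
force: [0.3, -0.2, -1.0]
finger_gap: 0.0093
grasp_force: 30.0
```

```bash
python3 look.py 2
```

```text
top stems
px [385. 221.] n 19 mean [ 0.5813 -0.2662  0.0627] rect [ 0.5814 -0.2672] [0.0094 0.0087] 84.6
lid bench
px [273. 246.] n 4932 mean [0.5267 0.0197 0.0146] rect [0.5284 0.0195] [0.2055 0.1748] 89.2
handle
px [273. 244.] n 198 mean [0.5274 0.0204 0.0539] rect [0.5274 0.0198] [0.0968 0.0115] 89.2
tank
px [144. 243.] n 50 mean [0.534  0.3407 0.0654] rect [0.5341 0.3424] [0.0283 0.0123] 70.6
knob
px [154. 296.] n 153 mean [0.4063 0.2823 0.1625] rect [0.4065 0.2836] [0.0145 0.0412] 88.2
scene stems
px [215. 300.] n 23 mean [ 0.5842 -0.2684  0.0612] rect [ 0.5837 -0.2674] [0.0083 0.0092] 15.5
lid bench
px [257. 221.] n 3480 mean [0.532  0.0124 0.0134] rect [0.5296 0.0197] [0.2092 0.1774] 89.4
handle
px [257. 211.] n 184 mean [0.5312 0.0148 0.0508] rect [0.5303 0.0173] [0.102  0.0142] 89.6
tank
px [316. 137.] n 127 mean [0.5482 0.3322 0.0701] rect [0.5479 0.3339] [0.0333 0.0349] 26.9
knob
px [267. 107.] n 83 mean [0.41   0.2807 0.1595] rect [0.4082 0.2811] [0.0438 0.0163] 3.7
[0.54416369 0.22462994 0.20816983] [ 3.14082690e+00 -5.22857123e-04 -1.58455804e+00] [ 0.28525341  0.14710143 -1.02056767]
```

View pics/scene2.png

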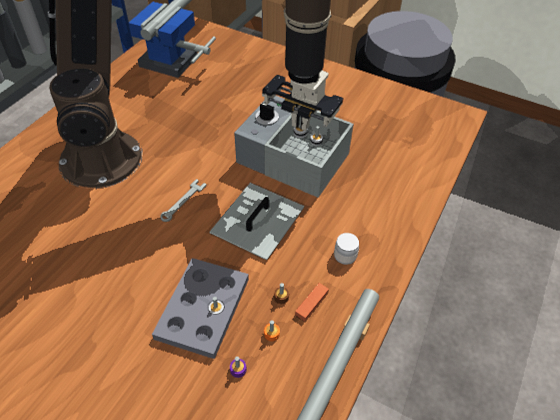

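The scene view shows the first piston in the tank (px 316,137), the second held over it (300,125), the lid flat (257,220), and one piston left in the tray (215,303).

Request:
play_rows:
  series: "0.6 0 0 4 0 0 0;0.6 0 0 4 0 0 0;0.6 0 0 2.5 0 0 0;0.6 0 0 1.2 0 0 0;0.6 0 0 0 0 0 0"

```text
clock: 20.72
position: [0.5445, 0.2249, 0.0912]
tcp_rot: [3.141, -0.001, -1.585]
force: [-0.2, 0.5, -1.0]
finger_gap: 0.0093
grasp_force: 30.0
```

Request:
play_rows:
  series: "0.6 0 0 0.1 0 0 0;3 0 0 0 0 0 0;3 0 0 0 0 0 0;3 0 0 0 0 0 0;3 0 0 -4 0 0 0"

```text
clock: 21.35
position: [0.5428, 0.2245, 0.1281]
tcp_rot: [3.137, -0.004, -1.584]
force: [0.1, 0.8, 0.1]
finger_gap: 0.03
grasp_force: 0.0
```

Request:
play_rows:
  series: "3 0 0 -4 0 0 0;3 0 0 -2 0 0 0;3 4 0 0 0 0 0;3 0 0 0 0 0 0"

```text
clock: 21.85
position: [0.5437, 0.184, 0.1909]
tcp_rot: [-3.141, 0.0, -1.585]
force: [0.7, 0.0, 0.3]
finger_gap: 0.03
grasp_force: 0.0
```

```bash
python3 look.py
```

```text
top stems
px [385. 221.] n 18 mean [ 0.5816 -0.2664  0.0628] rect [ 0.5824 -0.2668] [0.0089 0.0089] 39.1
lid bench
px [273. 246.] n 4912 mean [0.5265 0.0197 0.0146] rect [0.5285 0.0196] [0.2059 0.1744] 89.0
handle
px [273. 244.] n 201 mean [0.5274 0.0203 0.0537] rect [0.5275 0.0198] [0.0969 0.0113] 89.2
tank
px [148. 242.] n 87 mean [0.5375 0.3303 0.065 ] rect [0.5374 0.3306] [0.0163 0.0322] 39.2
knob
px [154. 296.] n 154 mean [0.4062 0.2823 0.1624] rect [0.4065 0.2835] [0.0154 0.0411] 87.6
scene stems
px [214. 300.] n 22 mean [ 0.5837 -0.2684  0.0609] rect [ 0.5829 -0.2686] [0.007  0.0076] 87.8
lid bench
px [257. 221.] n 3492 mean [0.5321 0.0125 0.0133] rect [0.5293 0.0193] [0.2105 0.1788] 89.0
handle
px [257. 211.] n 186 mean [0.5309 0.0147 0.0502] rect [0.5303 0.019 ] [0.0149 0.101 ] 0.4
tank
px [315. 140.] n 55 mean [0.5472 0.328  0.0615] rect [0.5464 0.3293] [0.0263 0.0358] 89.4
px [300. 153.] n 31 mean [0.5472 0.2261 0.0903] rect [0.549  0.2321] [0.0243 0.0095] 70.3
knob
[0.54414307 0.18545563 0.19061166] [-3.14116554e+00  3.33185949e-04 -1.58445265e+00] [-0.34604447  0.01448284  0.29277045]
```

Request:
play_rows:
  series: "3 4.53 -0.45 0 0 0 0;3 4.53 -0.45 0 0 0 0;3 4.53 -0.45 0 0 0 0;3 4.53 -0.45 0 0 0 0;3 4.53 -0.45 0 0 0 0"

```text
clock: 22.58
position: [0.564, -0.0419, 0.1903]
tcp_rot: [-3.142, -0.0, -1.583]
force: [1.0, -0.1, -0.3]
finger_gap: 0.0298
grasp_force: 0.0
```

Request:
play_rows:
  series: "3 4.53 -0.45 0 0 0 0;3 4.53 -0.45 0 0 0 0;3 4.53 -0.45 0 0 0 0;3 4.53 -0.45 0 0 0 0;3 4.53 -0.45 0 0 0 0"

```text
clock: 23.2
position: [0.5838, -0.2689, 0.1901]
tcp_rot: [3.141, -0.0, -1.583]
force: [1.0, -0.0, 0.9]
finger_gap: 0.0298
grasp_force: 0.0
```

Request:
play_rows:
  series: "3 0 0 0 0 0 0;3 0 0 4 0 0 0;3 0 0 4 0 0 0;3 0 0 0 0 0 0;3 0 0 0 0 0 0"

```text
clock: 23.82
position: [0.5843, -0.2676, 0.1118]
tcp_rot: [-3.14, -0.001, -1.582]
force: [0.1, -0.1, 0.5]
finger_gap: 0.03
grasp_force: 0.0
```

```bash
python3 look.py|grep -A3 'scene stems'; python3 -c "
from h import *
print(state()['position'])"
```

```text
scene stems
px [215. 300.] n 23 mean [ 0.5843 -0.2685  0.0611] rect [ 0.5845 -0.2676] [0.0098 0.0086] 81.1
lid bench
px [261. 220.] n 3153 mean [0.5388 0.0196 0.0134] rect [0.5288 0.0192] [0.2102 0.1775] 89.3
[ 0.58456274 -0.26778941  0.11242887]
```

Request:
play_rows:
  series: "3 0 0.1 0 0 0 0;3 0 0 3 0 0 0;3 0 0 2 0 0 0;3 0 0 1.2 0 0 0;3 0 0 0 0 0 0"

```text
clock: 24.55
position: [0.5819, -0.2679, 0.0481]
tcp_rot: [3.141, 0.0, -1.584]
force: [-0.6, -0.7, 0.2]
finger_gap: 0.0302
grasp_force: 0.0
```

Request:
play_rows:
  series: "0.6 0 0 0 0 0 0;0.6 0 0 0 0 0 0;0.6 0 0 0 0 0 0;0.6 0 0 -1 0 0 0;0.6 0 0 -1 0 0 0"
  force: 30

```text
clock: 25.18
position: [0.5821, -0.2679, 0.0692]
tcp_rot: [3.142, -0.0, -1.584]
force: [0.1, -0.5, -0.2]
finger_gap: 0.0094
grasp_force: 30.0
```

Request:
play_rows:
  series: "0.6 0 0 -2 0 0 0;0.6 0 0 -4 0 0 0;0.6 0 0 -4 0 0 0;0.6 0 0 -4 0 0 0;0.6 0 0 0 0 0 0"

```text
clock: 25.8
position: [0.5839, -0.2685, 0.2133]
tcp_rot: [-3.134, -0.002, -1.583]
force: [0.3, 0.2, -0.9]
finger_gap: 0.0092
grasp_force: 30.0
```

Request:
play_rows:
  series: "0.6 -4.97 0.41 0 0 0 0;0.6 -4.97 0.41 0 0 0 0;0.6 -4.97 0.41 0 0 0 0;0.6 -4.97 0.41 0 0 0 0;0.6 -4.97 0.41 0 0 0 0"

```text
clock: 26.42
position: [0.564, -0.0177, 0.2081]
tcp_rot: [3.141, 0.0, -1.584]
force: [1.2, 0.6, -0.3]
finger_gap: 0.0091
grasp_force: 30.0
```

Request:
play_rows:
  series: "0.6 -4.97 0.41 0 0 0 0;0.6 -4.97 0.41 0 0 0 0;0.6 -4.97 0.41 0 0 0 0;0.6 -4.97 0.41 0 0 0 0;0.6 -4.97 0.41 0 0 0 0"

```text
clock: 27.05
position: [0.5468, 0.2309, 0.2082]
tcp_rot: [3.141, -0.0, -1.584]
force: [-1.0, -0.4, -0.8]
finger_gap: 0.0094
grasp_force: 30.0
```

Request:
play_rows:
  series: "0.6 -4.97 0.41 0 0 0 0;0.6 0 0 0 0 0 0;0.6 0 0 0 0 0 0"

```text
clock: 27.42
position: [0.5436, 0.2791, 0.2078]
tcp_rot: [3.14, -0.001, -1.583]
force: [-0.4, -0.9, -0.9]
finger_gap: 0.0092
grasp_force: 30.0
```

Request:
play_rows:
  series: "0.6 0 0 4 0 0 0;0.6 0 0 4 0 0 0;0.6 0 0 2.5 0 0 0;0.6 0 0 1.2 0 0 0;0.6 0 0 0 0 0 0"

```text
clock: 28.05
position: [0.5441, 0.2784, 0.0911]
tcp_rot: [3.141, -0.001, -1.585]
force: [-0.3, 0.3, -0.4]
finger_gap: 0.0095
grasp_force: 30.0
```

Request:
play_rows:
  series: "0.6 0 0 0.1 0 0 0;3 0 0 0 0 0 0;3 0 0 0 0 0 0;3 0 0 0 0 0 0;3 0 0 -4 0 0 0"

```text
clock: 28.68
position: [0.5425, 0.2781, 0.1279]
tcp_rot: [3.137, -0.004, -1.584]
force: [0.5, 0.5, 0.6]
finger_gap: 0.0296
grasp_force: 0.0
```

Request:
play_rows:
  series: "3 0 0 -4 0 0 0;3 0 0 -2 0 0 0;5 5 0 0 0 0 0;5 5 0 0 0 0 0;5 0 0 0 0 0 0"

```text
clock: 29.3
position: [0.5424, 0.1767, 0.1908]
tcp_rot: [3.142, 0.0, -1.586]
force: [0.2, 0.4, 0.8]
finger_gap: 0.0488
grasp_force: 0.0
```

```bash
python3 look.py 3
```

```text
top stems
lid bench
px [273. 246.] n 4922 mean [0.5265 0.0197 0.0146] rect [0.5286 0.0196] [0.2058 0.1746] 89.0
handle
px [273. 244.] n 199 mean [0.5275 0.0199 0.0539] rect [0.5272 0.0198] [0.0969 0.0119] 89.0
tank
px [167. 242.] n 77 mean [0.5345 0.2813 0.0683] rect [0.5339 0.2828] [0.0326 0.0155] 73.5
px [149. 243.] n 34 mean [0.5334 0.3277 0.0631] rect [0.5323 0.329 ] [0.0071 0.0264] 36.1
knob
px [154. 296.] n 152 mean [0.4062 0.2823 0.1629] rect [0.4064 0.2838] [0.0412 0.0151] 0.0
scene stems
lid bench
px [257. 221.] n 3484 mean [0.5321 0.0127 0.0134] rect [0.5291 0.0196] [0.21   0.1785] 89.5
handle
px [257. 211.] n 184 mean [0.5309 0.0139 0.0504] rect [0.53  0.018] [0.1014 0.0139] 89.9
tank
px [307. 149.] n 166 mean [0.5473 0.2718 0.0717] rect [0.548 0.277] [0.0302 0.1154] 3.0
px [320. 140.] n 19 mean [0.5615 0.3324 0.0607] rect [0.5613 0.3316] [0.0215 0.008 ] 69.9
knob
[0.54308314 0.17900981 0.19079847] [-3.14087647e+00  5.13794449e-04 -1.58484590e+00] [0.3838099  0.22779954 0.82645256]
```

View pics/scene3.png

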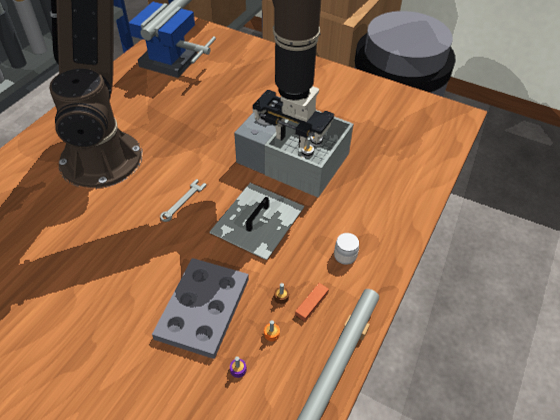

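View pics/top3.png

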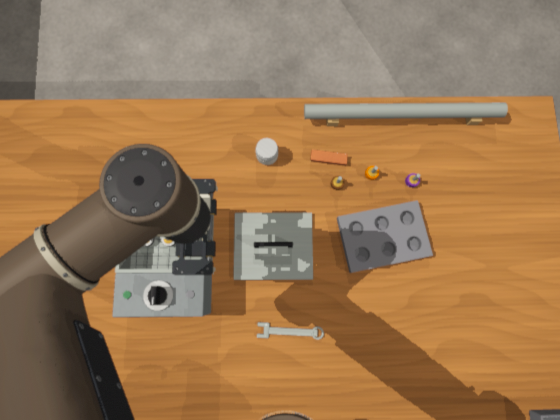

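The tray is empty (all six pockets bare), the pistons are in the tank, and the lid is still at px (273,246). I fetch the lid.

Request:
play_rows:
  series: "5 3.98 0.3 0 0 0 0;5 3.98 0.3 0 0 0 0;5 3.98 0.3 0 0 0 0;5 3.98 0.3 0 0 0 0;5 0 0 0 0 0 0"

```text
clock: 30.02
position: [0.5287, 0.0193, 0.1904]
tcp_rot: [3.142, -0.0, -1.585]
force: [0.3, -0.4, -0.4]
finger_gap: 0.05
grasp_force: 0.0
```

Request:
play_rows:
  series: "5 0 0 4 0 0 0;5 0 0 4 0 0 0;5 0 0 3.5 0 0 0;5 0 0 2.6 0 0 0;5 0 0 0 0 0 0"

```text
clock: 30.65
position: [0.5279, 0.021, 0.0475]
tcp_rot: [3.138, -0.002, -1.583]
force: [0.4, -0.8, 0.6]
finger_gap: 0.0498
grasp_force: 0.0
```

Request:
play_rows:
  series: "5 0 0 0 0 0 0;0.8 0 0 0 0 0 0;0.8 0 0 0 0 0 0;0.8 0 0 0 0 0 0;0.8 0 0 0 0 0 0"
  force: 50

```text
clock: 31.28
position: [0.5289, 0.0203, 0.0496]
tcp_rot: [-3.141, 0.0, -1.584]
force: [0.8, 0.5, -0.3]
finger_gap: 0.0155
grasp_force: 0.0
```

Request:
play_rows:
  series: "0.8 0 0 0 0 0 0;0.8 0 0 -2 0 0 0;0.8 0 0 -4 0 0 0;0.8 0 0 -5 0 0 0;0.8 0 0 -5 0 0 0"

```text
clock: 31.9
position: [0.5277, 0.0201, 0.2099]
tcp_rot: [3.139, -0.0, -1.584]
force: [0.5, 1.1, -4.1]
finger_gap: 0.0117
grasp_force: 50.0
```

Request:
play_rows:
  series: "0.8 0 0 -2.5 0 0 0;0.8 0 0 0 0 0 0;0.8 0 0 0 0 0 0;0.8 0 0 0 0 0 0"

```text
clock: 32.4
position: [0.5278, 0.0201, 0.2323]
tcp_rot: [3.138, -0.001, -1.584]
force: [0.8, 0.2, -4.6]
finger_gap: 0.0111
grasp_force: 50.0
```

```bash
python3 - <<'E'
from h import *
s=state();print(s['position'],s['tcp_rot'],s['force'],s['finger_gap'])
for n in('top','scene'):
    p,d=snap(n);W=world(n,d);z=W[...,2];ok=d>0
    box=(W[...,1]>-.12)&(W[...,1]<.16)&(W[...,0]>.4)&(W[...,0]<.68)&ok
    blobs(box&(z>.165)&(z<.2),W,200)
E
```

```text
[0.52779454 0.02006388 0.23231545] [ 3.13816318e+00 -9.91891249e-04 -1.58405348e+00] [ 0.81250243  0.23929533 -4.56187701] 0.011088783848513504
px [308. 246.] n 1594 mean [ 0.5075 -0.0566  0.1974] rect [ 0.5268 -0.0511] [0.0655 0.1756] 88.0
px [241. 264.] n 768 mean [0.47   0.0899 0.1973] rect [0.4753 0.09  ] [0.0668 0.0711] 89.0
px [273. 258.] n 225 mean [0.4823 0.0207 0.1973] rect [0.4824 0.021 ] [0.0412 0.0242] 89.0
px [254. 180.] n 3165 mean [ 0.5394 -0.0097  0.1961] rect [0.5282 0.0189] [0.2088 0.1775] 89.2
```

Request:
play_rows:
  series: "0.8 -3 -0.2 0 0 0 0;0.8 -4.5 -0.25 0 0 0 0;0.8 -4.5 -0.25 0 0 0 0;0.8 -4.5 -0.25 0 0 0 0;0.8 -4.5 -0.25 0 0 0 0"

```text
clock: 33.12
position: [0.5434, 0.2315, 0.2336]
tcp_rot: [3.141, -0.001, -1.584]
force: [0.6, 0.8, -4.7]
finger_gap: 0.0116
grasp_force: 50.0
```

Request:
play_rows:
  series: "0.8 -3.2 -0.2 0 0 0 0;0.8 -2 -0.1 0 0 0 0;0.8 0 0 0 0 0 0;0.8 0 0 2 0 0 0;0.8 0 0 0 0 0 0"

```text
clock: 33.75
position: [0.5462, 0.2805, 0.2127]
tcp_rot: [3.138, -0.002, -1.585]
force: [-0.1, 0.6, -4.5]
finger_gap: 0.0117
grasp_force: 50.0
```

```bash
python3 - <<'E'
from h import *
s=state();print(s['position'],s['tcp_rot'],s['force'],s['finger_gap'])
for n in('top','scene'):
    p,d=snap(n);W=world(n,d);z=W[...,2];ok=d>0
    box=(W[...,1]>.13)&(W[...,1]<.42)&(W[...,0]>.4)&(W[...,0]<.68)&ok
    c=s['position'][2]-.034
    blobs(box&(abs(z-c)<.006),W,200)
    print('washer');blobs((W[...,0]>.3)&(W[...,0]<.7)&(W[...,1]>.1)&(W[...,1]<.45)&ok&(abs(z-.12)<.004),W,200)
E
```

```text
[0.54620259 0.2805331  0.21266796] [ 3.13849280e+00 -2.47272457e-03 -1.58477689e+00] [-0.06690438  0.57884929 -4.45023699] 0.011729165167327537
px [181. 233.] n 3202 mean [0.5423 0.2226 0.1779] rect [0.5447 0.226 ] [0.0992 0.1742] 89.4
px [113. 254.] n 331 mean [0.4972 0.3704 0.1774] rect [0.4933 0.3676] [0.0319 0.0701] 89.2
px [136. 251.] n 200 mean [0.5021 0.3202 0.1779] rect [0.5022 0.32  ] [0.0377 0.0247] 89.6
washer
px [162. 291.] n 3425 mean [0.4172 0.2753 0.1205] rect [0.4954 0.2828] [0.2067 0.2744] 89.2
px [309. 125.] n 2509 mean [0.5551 0.2565 0.1773] rect [0.5474 0.2783] [0.2102 0.1771] 89.1
washer
px [276. 102.] n 225 mean [0.3971 0.3573 0.1195] rect [0.3944 0.3495] [0.0742 0.0677] 88.4
px [256. 131.] n 656 mean [0.4102 0.2192 0.1194] rect [0.4284 0.2486] [0.1443 0.1385] 89.5
px [320. 150.] n 300 mean [0.6015 0.2373 0.1191] rect [0.5685 0.2796] [0.2114 0.1376] 88.6
```

Request:
play_rows:
  series: "0.8 -0.22 0 0 0 0 0;0.8 0 0 2 0 0 0;0.8 0 0 1.5 0 0 0;0.8 0 0 0.5 0 0 0;0.8 0 0 0 0 0 0"

```text
clock: 34.48
position: [0.5473, 0.2843, 0.1743]
tcp_rot: [3.141, -0.0, -1.584]
force: [1.1, 0.5, -4.3]
finger_gap: 0.0114
grasp_force: 50.0
```

Request:
play_rows:
  series: "0.8 0 0 0.3 0 0 0;0.8 0 0 0.3 0 0 0;0.8 0 0 0.3 0 0 0;0.8 0 0 0 0 0 0"

```text
clock: 34.98
position: [0.5471, 0.2842, 0.1651]
tcp_rot: [3.141, -0.0, -1.584]
force: [0.2, 0.9, -4.7]
finger_gap: 0.0112
grasp_force: 50.0
```

Request:
play_rows:
  series: "0.8 0.1 0.05 0.2 0 0 0;0.8 0 0 0.2 0 0 0;0.8 0 0 0.15 0 0 0;0.8 0 0 0 0 0 0;0.8 0 0 0 0 0 0"

```text
clock: 35.6
position: [0.5467, 0.2832, 0.1615]
tcp_rot: [-3.141, 0.0, -1.583]
force: [-5.3, -2.6, 7.9]
finger_gap: 0.0116
grasp_force: 50.0
```

Request:
play_rows:
  series: "5 0 0 0 0 0 0;5 0 0 0 0 0 0;5 0 0 0 0 0 0;5 0 0 -2 0 0 0;5 0 0 -4 0 0 0"

```text
clock: 36.22
position: [0.546, 0.2827, 0.2187]
tcp_rot: [3.139, -0.003, -1.584]
force: [0.9, 0.1, -0.6]
finger_gap: 0.0492
grasp_force: 0.0
```

Request:
play_rows:
  series: "5 0 0 -3 0 0 0;5 0.1 4.7 0 0 0 0;5 0 4.7 0 0 0 0;5 0 4.7 0 0 0 0;5 0 0 0 0 0 -0.157"

```text
clock: 36.85
position: [0.4035, 0.284, 0.2506]
tcp_rot: [-3.141, 0.001, -1.422]
force: [0.5, 0.6, 0.4]
finger_gap: 0.05
grasp_force: 0.0
```

Request:
play_rows:
  series: "5 0 0 0 0 0 -0.157;5 0 0 0 0 0 -0.157;5 0 0 0 0 0 -0.157;5 0 0 0 0 0 -0.157;5 0 0 0 0 0 -0.157"

```text
clock: 37.48
position: [0.4058, 0.2842, 0.2499]
tcp_rot: [-3.141, -0.0, -0.637]
force: [-0.4, 0.6, -0.3]
finger_gap: 0.0503
grasp_force: 0.0
```

Request:
play_rows:
  series: "5 0 0 0 0 0 -0.157;5 0 0 0 0 0 -0.157;5 0 0 0 0 0 -0.157;5 0 0 0 0 0 -0.157;5 0 0 0 0 0 0"

```text
clock: 38.1
position: [0.4058, 0.2842, 0.2499]
tcp_rot: [-3.142, -0.0, -0.015]
force: [0.2, -0.7, 0.4]
finger_gap: 0.05
grasp_force: 0.0
```

```bash
python3 - <<'E'
from h import *
s=state();print(s['position'],s['tcp_rot'],s['force'],s['finger_gap'])
for n in('top','scene'):
    p,d=snap(n,n+'4.png');W=world(n,d);z=W[...,2];ok=d>0
    box=(W[...,1]>.13)&(W[...,1]<.42)&(W[...,0]>.3)&(W[...,0]<.68)&ok
    print(n);blobs(box&(abs(z-.126)<.004),W,200)
    blobs(box&(z>.15)&(z<.17),W,20)
E
```

```text
[0.40578208 0.2841731  0.24987132] [-3.14151912e+00 -1.31802186e-04 -1.48380338e-02] [ 0.21331073 -0.67262721  0.40713658] 0.050025615738567564
top
px [161. 236.] n 6055 mean [0.5431 0.2813 0.1265] rect [0.5422 0.2822] [0.2063 0.18  ] 89.2
px [157. 233.] n 270 mean [0.5452 0.2811 0.1655] rect [0.5455 0.2819] [0.1001 0.0122] 89.1
scene
px [309. 135.] n 2596 mean [0.5497 0.2731 0.1252] rect [0.5447 0.2811] [0.2112 0.1862] 89.2
px [267. 107.] n 90 mean [0.4094 0.2808 0.1591] rect [0.4081 0.2824] [0.02   0.0445] 81.6
px [310. 124.] n 148 mean [0.5489 0.2756 0.162 ] rect [0.5485 0.2824] [0.1032 0.0151] 87.3
```

View pics/scene4.png

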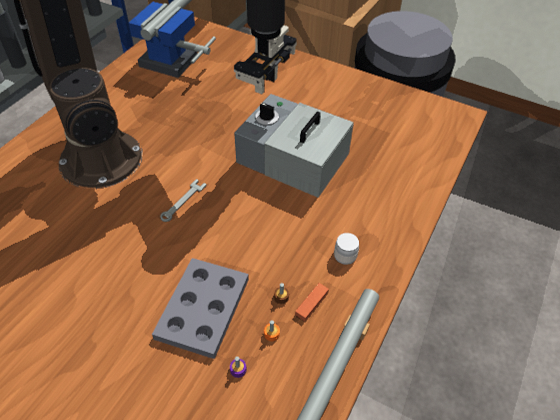

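The scene view shows the lid home (px 309,135), with the plate at its starting height, and the gripper hovering over the knob (267,108). Now the knob.

Request:
play_rows:
  series: "5 0 0 3 0 0 0;5 0 0 3 0 0 0;5 0 0 2 0 0 0;5 0 0 1.25 0 0 0;5 0 0 0 0 0 0"
  force: 25

```text
clock: 38.83
position: [0.4056, 0.2839, 0.1568]
tcp_rot: [3.14, 0.001, -0.015]
force: [0.4, 0.2, 0.4]
finger_gap: 0.0499
grasp_force: 0.0
```

Request:
play_rows:
  series: "1 0 0 0 0 0 0;1 0 0 0 0 0 0;1 0 0 0 0 0 0;1 0 0 0 0 0 0;1 0 0 0 0 0 0"

```text
clock: 39.45
position: [0.4058, 0.2848, 0.1577]
tcp_rot: [-3.14, -0.0, -0.014]
force: [-0.8, 2.9, 0.4]
finger_gap: 0.0136
grasp_force: 25.0
```

Request:
play_rows:
  series: "1 0 0 0 0 0 0.14;1 0 0 0 0 0 0.14;1 0 0 0 0 0 0.14;1 0 0 0 0 0 0.14;1 0 0 0 0 0 0.14"

```text
clock: 40.08
position: [0.4062, 0.2857, 0.1577]
tcp_rot: [-3.139, 0.001, -0.718]
force: [0.3, 6.2, -1.6]
finger_gap: 0.014
grasp_force: 25.0
```

Request:
play_rows:
  series: "1 0 0 0 0 0 0.14;1 0 0 0 0 0 0.14;1 0 0 0 0 0 0.14;1 0 0 0 0 0 0.14;1 0 0 0 0 0 0.12"

```text
clock: 40.7
position: [0.4069, 0.2862, 0.1577]
tcp_rot: [-3.138, 0.003, -1.397]
force: [4.7, 5.9, -7.2]
finger_gap: 0.0138
grasp_force: 25.0
```

Request:
play_rows:
  series: "1 0 0 0 0 0 0.03;1 0 0 0 0 0 0;1 0 0 0 0 0 0"

```text
clock: 41.08
position: [0.407, 0.2863, 0.1577]
tcp_rot: [-3.138, 0.003, -1.422]
force: [4.0, 6.4, -6.3]
finger_gap: 0.0137
grasp_force: 25.1
```

```bash
python3 -c "
from h import *
s=state();print(s['tcp_rot'],s['force'],s['wrist_torque'],s['position'])"
```

```text
[-3.13835301e+00  3.05242316e-03 -1.42247489e+00] [ 4.03180961  6.39045672 -6.30960035] [ 2.4740574  -1.70038453  0.39983683] [0.4070047  0.28625639 0.1577268 ]
```

Request:
play_rows:
  series: "5 0 0 0 0 0 0;5 0 0 0 0 0 0;5 0 0 0 0 0 0;5 0 0 -3 0 0 0;5 0 0 -4 0 0 0"

```text
clock: 41.7
position: [0.4052, 0.2833, 0.2273]
tcp_rot: [3.14, -0.002, -1.424]
force: [0.2, 1.1, 0.1]
finger_gap: 0.0495
grasp_force: 0.0
```

Request:
play_rows:
  series: "5 0 0 -4 0 0 0;5 -5 0 0 0 0 0;5 -5 0 0 0 0 0;5 -5 0 0 0 0 0;5 -5 0 0 0 0 0"

```text
clock: 42.32
position: [0.376, 0.4832, 0.2674]
tcp_rot: [3.142, -0.0, -1.424]
force: [1.2, 0.4, 0.2]
finger_gap: 0.0503
grasp_force: 0.0
```

Request:
play_rows:
  series: "5 0 0 0 0 0 0;5 0 0 0 0 0 0;5 0 0 0 0 0 0"

```text
clock: 42.7
position: [0.3766, 0.4811, 0.2676]
tcp_rot: [-3.142, 0.0, -1.424]
force: [0.5, -0.3, 0.2]
finger_gap: 0.0499
grasp_force: 0.0
```

```bash
python3 look.py 5|grep -A2 -E 'knob|stems'; python3 - <<'E'
from h import *
p,d=snap('top');W=world('top',d);z=W[...,2]
blobs((abs(z-.126)<.004)&(W[...,1]<.45)&(W[...,0]<.68)&(W[...,0]>.3)&(d>0),W,200)
E
```

```text
top stems
lid bench
handle
--
knob
px [154. 296.] n 135 mean [0.4063 0.2821 0.1634] rect [0.4064 0.2831] [0.014  0.0412] 9.2
scene stems
lid bench
handle
--
knob
px [267. 107.] n 73 mean [0.4108 0.2808 0.1601] rect [0.4099 0.2821] [0.0141 0.0452] 10.8
[0.37671977 0.48113364 0.26783846] [-3.14131045e+00  4.98628208e-04 -1.42473279e+00] [-0.57387626  0.77072929 -0.62234431]
px [163. 234.] n 6084 mean [0.5474 0.2775 0.1265] rect [0.5447 0.2796] [0.2096 0.1846] 89.2
px [159. 295.] n 421 mean [0.4067 0.2802 0.1261] rect [0.4119 0.2808] [0.072  0.0809] 89.2
```

View pics/top5.png

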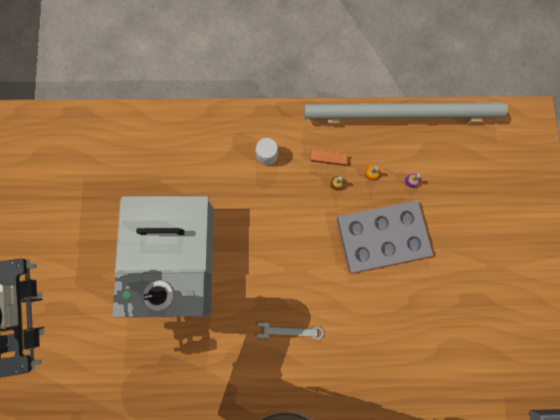

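Knob bar is now at its stop (px 156,295, nearly across). The lid seems to have shifted by 2–3 mm, so I check that it still sits level.

```bash
python3 - <<'E'
from h import *
for n in('top','scene'):
    p,d=snap(n);W=world(n,d);z=W[...,2]
    b=(W[...,1]<.45)&(W[...,1]>.1)&(W[...,0]<.7)&(W[...,0]>.3)&(d>0)
    blobs(b&(z>.155)&(z<.175)&(W[...,0]>.47),W,30)
    P=W[b&(abs(z-.126)<.02)&(abs(W[...,0]-.547)<.075)&(abs(W[...,1]-.28)<.09)]
    A=np.c_[P[:,:2]-[.547,.28],np.ones(len(P))];c=np.linalg.lstsq(A,P[:,2],rcond=None)[0];print(n,'plane',c.round(4),np.percentile(P[:,2],[1,50,99]).round(4))
E
```

```text
px [159. 231.] n 267 mean [0.5497 0.2769 0.1658] rect [0.5498 0.2778] [0.0997 0.0122] 89.0
top plane [-0.0003 -0.0009  0.1266] [0.1226 0.1266 0.1309]
px [311. 124.] n 132 mean [0.5536 0.2734 0.1638] rect [0.5534 0.2767] [0.0147 0.1015] 0.0
scene plane [-0.001  -0.001   0.1251] [0.1198 0.1248 0.138 ]
```

```bash
python3 -c "
from h import *
print(ticket.finish_job())"
```

```text
the job is handed in; nothing more can be done
None
```

I handed the job in at about 43 s: all three pistons are in the tank, the lid is flat on the rim, and the timer is at its stop (about 1.41 rad). The tin and the stone were not touched; the lid shifted about 4 mm within its play late in the run but still measured level at its home height.

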